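Pin a cart drawbar into its yoke

TASK

Couple the cart: stand the yellow-headed pin in the hole on top of the red yoke, slide the drawbar in by its black handle until its hidden eye lines up and the pin can go through, and see the pin fully home with its flange flush on the yoke, then let everything go. Feel your way and never force the pin: stop pushing as soon as the drawbar locks, and do not lean hard on the pin. Leave the other pins and everything else as they stand.

Things in the scene. Friction and masses are not known exactly. Their poses are not given: they have to be found in the camera images.
- hitch: fixed coupling; origin under the centre of its wooden cradle (90 x 360 x 20 mm, long along its own y, z up). A red steel yoke (70 x 116 mm, top at 74 mm) stands at its -y end, a dark saddle at its +y end; the drawbar slides along y between the yoke's two cheeks (upper 56 to 74 mm, lower 20 to 34 mm) and always stays between them. It stays where it is left; sliding takes about 2 N
- yoke_hole (a point): centre of the hole's mouth in the upper face of the yoke, 74 mm above the table, 90 mm along -y from the hitch's middle; axes as the hitch. Upper hole 13.5 mm across, lower 14 mm, on one vertical axis. The eye in the drawbar (15 mm, in flat steel whose top is at 55 mm) is hidden in the yoke; it starts 15 to 47 mm short of this hole, how much is unknown (telescopic bar)
- handle (a point): centre of the black upright handle on the drawbar: 20 mm across, from 60 to 135 mm above the table, the point at 97.5 mm; axes as the hitch. Push it to the hitch's -y to slide the drawbar in; whole travel 58 mm to a hard stop. A pin standing in the yoke rests on the steel until the eye comes under it, then drops by its own weight (32 mm if it goes all the way) and locks the drawbar; over about 20 N on it then harms the pin
- rack: dark wooden block 50 x 180 x 58 mm, long along its y, origin under its centre; three 17 mm square holes 60 mm apart along y, in which three pins hang upright, their flanges resting on the block's top. Which pin is in which hole varies
- pin_centre (a point): the yellow-headed pin, at half its length (45.5 mm above its tip), z axis from tip to head. Steel shank 12 mm across, 51 mm long, its foot a half ball; then a flange 28 mm across, 5 mm thick; then a yellow grip 18 mm across, 35 mm tall, its middle 28 mm above this point. Length 91 mm, 100 to 160 g
- pin_blue_centre (a point): a like pin with a blue head and a 15 mm shank, too thick for the yoke; a bystander, same origin and axes
- pin_black_centre (a point): a like pin with a black head and a 15 mm shank, too thick for the yoke; a bystander, same origin and axes
- pin: the yellow-headed pin again, origin at its tip. Tip heights above the table: 7 mm in the rack, 55 mm standing in the yoke on the flat steel, 23 mm when fully home
- screwdriver: loose screwdriver lying on the table, a bystander
- tin: green tin 80 mm across and 50 mm tall, a bystander
- spray: red spray can 60 mm across and 190 mm tall, a bystander
- jar: glass jar 70 mm across and 90 mm tall, a bystander
Not all that is in view belongs to the job. Leave any green or turquoise look-alike of the pin alone.

How it is judged (in metres and radians):
On the way:
1. the pin's foot has entered the hole in the yoke's upper cheek (horizontal distance between pin_centre and yoke_hole below 0.008 m and z of pin_centre in the frame of yoke_hole between 0.01 and 0.0405 m), for 0.1 s.
At the end, for the whole second after the job is handed in: the yellow pin goes through both cheeks and the drawbar's eye, upright within 0.08 rad, within 4 mm of the hole's axis, its flange seated on the yoke to within 2.5 mm, at rest and released (z of pin_centre in the frame of yoke_hole below -0.003 m and horizontal distance between pin_centre and yoke_hole below 0.004 m and angle between pin_centre's own z axis and vertical below 0.08 rad and linear speed of pin below 0.02 m/s); the robot touches nothing.
It fails at once if the pin was forced: yoke and drawbar together bear on it with more than 40 N (about 20 N of push on a locked drawbar) (contact force between pin and hitch above 40 N).
It fails at once if another pin was taken out or knocked (moved more than 20 mm) (distance of any of pin_blue_centre, pin_black_centre from where it was at the start of the episode above 0.02 m).
It fails at once if a bystander was moved more than 30 mm (distance of any of screwdriver, tin, spray, jar from where it was at the start of the episode above 0.03 m).
It also fails if it takes over 67 s, if anything falls off the work surface, if the arm or the gripper's body presses on something with over 40 N, if the wrist force passes 120 N, or if a joint passes its speed limit or range.

ROBOT

A 6-joint arm with a two-finger parallel gripper is mounted at the origin on the work surface. World frame = base frame: x ahead of the robot, y to its left, z up, the work surface at z = 0. Lengths are in mm, angles in rad, forces in N, time in s.
With the tool pointing down it reaches from about 300 to 875 mm from the base axis. Payload 6.4 kg.
Tool frame: the origin (TCP) lies at the very end of the fingers, on their centre line; the grasp point (between the pads) lies 19 mm behind it; z points along the fingers, x is the direction in which the jaws open and shut, and the axes are right-handed (so a half turn about z gives the same grasp; the last joint's range is limited). The gripper opens to 88 mm and grips with 3 to 60 N. Pads are 18 mm wide; open, the fingers measure 123 mm over their backs; the gripper's body (75 mm by 187 mm) begins 45 mm behind the grasp point.
Start: joints at [0.95, 0.181, 1.607, -0, 1.354, -0.206], TCP at [231.719, 526.258, 238.714] pointing down, gripper open.
Joint ranges: [-2.99, 2.99], [-0.89, 2.07], [0.3, 2.58], [-1.14, 4.28], [0, 2.63], [-3.12, 3.12]. Speed limits (rad/s): [2.57, 2.57, 3.01, 3.14, 3.14, 3.14].

INTERFACE

Orientations are given as a unit quaternion [x, y, z, w].
In Python, from bench import robot gives the robot as it stands. The module is installed in compiled form; this text tells all that it offers.
- The arm moves only by the tool arm_command, never from a script. Its argument "plan" is a list of rows, each a list of 2 entries, a list of its own where there are three numbers: the shift along the world's x, y, z in m, then the turn, a rotation vector about the world's x, y, z in degrees. In form: [[[tx, ty, tz], [rx, ry, rz]], ...]. A call has 1 to 10 rows; each row shifts and turns the pose as measured when the row begins; what a row does not reach is not made up. A row lasts 1/12 s, in which the tool goes at most 41.7 mm and 7.16 degrees, less where a joint would pass 70% of its speed; a pose out of reach is approached as far as the arm can. A call with a gripper value outside its range is refused whole. "jaw" is the gripper's target within -1 to 1 (fully open at 1, half-way at 0, shut at -1), set as the call begins (left out, the last holds). The fingers move at their own pace and stop on an object; "newtons" is the grip in N (left out, the last holds). Time passes only in rows, so rows that do not move let the fingers close. It gives the time, the measured TCP pose, the force and the opening at its end, in the units of the state.
- robot.sense(): the state, without advancing time (a new reading comes with each control period).
- robot.capture(name): name is "side" or "top"; returns (picture, depth): 400x640x3 uint8, red, green, blue; 400x640 float32, mm along the optical axis (not along the pixel's ray), 0 where there is no reading.
- robot.calibration(name): a dict with "mtx" (3x3 intrinsics, pixels), "pose" (4x4, takes a point from camera to world coordinates). Camera axes: x right, y down, z forward; pixel columns grow to the right and rows downward; lengths in mm; the calibration is good to about 2 mm. A picture is of the moment at which its call begins. calibration takes no time and is no camera call.
- robot.job_done(): hands the job in, once; it reports no verdict.
Trained networks look in the newest picture that a camera, given by its name, has taken for a name from the list of things; names that differ only in an ending like _2 or _b are one class to them, and where a whole thing is asked for, a point or a joint stands for the part that bears it (a point fixed in the world has none). Each returns a list of dicts, best first, with "score" (0 to 1); they miss things now and then, are a little off and sometimes report something else, mostly with a low value. They report only what shows in the picture. A call takes as long as a camera call. They do not tell look-alikes from the thing itself.
- robot.look_for(name, camera): "point" ([column, row] in pixels, amid what is visible of it).
The state is a dict: "time": time; "joints": joint angles; "dq": joint speeds; "tau": joint torques, N m; "ee_pos": TCP position; "tool_rot": TCP orientation; "ft_force": force on the tool from outside, world axes, zero at the start; "torque": the same for the moment, N m; "gripper_width": finger opening in mm.
Only numpy, scipy, OpenCV 4.12 (cv2) and the standard library are available. Lean on these libraries where they do the work, as an engineer would, in place of code of your own. Each camera call takes 0.05 s, during which the arm holds its last target. There are 200 camera calls.

## Working session

There is one attempt and no reset: what is moved stays moved. The work goes in short steps, Python scripts to look and compute and a tool call to move; the robot and the scene stay as the last step left them, time stands still between calls to the robot, and variables do not carry over. Pictures are saved under pics/ and viewed, about 8 in all and at most 12, crops included, and the job is handed in when it is done.

Besides the shell and the picture viewer there is one more tool, called after "Request:" in YAML: its name, and indented under it one key for each argument. arm_command: Moves the arm, as the interface text tells. Its arguments: {"type":"object","properties":{"plan":{"type":"array"},"jaw":{"type":"number"},"newtons":{"type":"number"}},"required":["plan"]}

```bash
mkdir -p pics; cat > h.py <<'E'
import numpy as np, cv2
from bench import robot
def cap(c,fn=None):
    p,d=robot.capture(c)
    if fn: cv2.imwrite(f'pics/{fn}.png',p[:,:,::-1])
    return p,d
def w(c,u,v,z):
    "pixel -> world point on plane z"
    k=robot.calibration(c);M=np.array(k['mtx']);T=np.array(k['pose'])
    r=T[:3,:3]@np.linalg.solve(M,[u,v,1]);o=T[:3,3]
    return o+r*(z-o[2])/r[2]
def wd(c,u,v,d):
    k=robot.calibration(c);M=np.array(k['mtx']);T=np.array(k['pose'])
    return T[:3,:3]@(np.linalg.solve(M,[u,v,1])*d)+T[:3,3]
def px(c,P):
    k=robot.calibration(c);M=np.array(k['mtx']);T=np.array(k['pose'])
    q=M@(T[:3,:3].T@(np.array(P)-T[:3,3]));return q[:2]/q[2]
E
python3 - <<'E'
from h import *
np.set_printoptions(precision=1,suppress=True)
for c in('top','side'):
    p,d=cap(c,c)
    print(c,np.array(robot.calibration(c)['pose']))
    for n in('hitch','handle','rack','pin_centre','pin_blue_centre','pin_black_centre','yoke_hole'):
        try:
            for r in robot.look_for(n,c)[:3]:
                u,v=r['point'];dd=d[int(v),int(u)];print(n,r['score'],r['point'],wd(c,u,v,dd))
        except Exception as e: print(n,e)
print(robot.sense())
E
```

```text
top [[  -0.    -1.     0.2  245.3]
 [  -1.     0.    -0.    15.7]
 [   0.    -0.2   -1.  1472.5]
 [   0.     0.     0.     1. ]]
hitch 0.7 [312.7, 167.6] [612.   17.9  53.1]
handle 0.84 [287.8, 162.0] [628.9  96.   63.2]
handle 0.33 [388.5, 217.1] [ 442.9 -207.3   99.1]
rack 0.87 [383.4, 223.0] [ 430.5 -197.1   59.7]
pin_centre 0.65 [403.1, 192.3] [ 525.  -262.2   63.9]
pin_centre 0.58 [389.5, 245.2] [ 358.9 -207.1   94.2]
pin_centre 0.43 [432.3, 216.5] [ 448.2 -350.    57.7]
pin_blue_centre 0.6 [386.8, 215.2] [ 448.7 -202.4   99.5]
pin_black_centre 0.58 [370.0, 218.9] [ 439.1 -152.    94.3]
yoke_hole 0.79 [313.9, 166.8] [614.5  14.1  53.3]
side [[   1.    -0.1    0.2  294.9]
 [  -0.2   -0.7    0.7 -839.1]
 [   0.    -0.7   -0.7  928.1]
 [   0.     0.     0.     1. ]]
hitch 0.8 [358.4, 212.9] [590.4 -39.7  74.9]
handle 0.95 [357.4, 180.3] [629.3 104.   62.5]
handle 0.36 [363.9, 214.1] [603.2 -48.6  76.5]
rack 0.59 [317.4, 286.3] [ 434.  -238.2   56.2]
pin_centre 0.73 [336.8, 328.4] [ 450.1 -362.3   68.6]
pin_centre 0.58 [325.8, 288.9] [ 445.4 -273.7   92. ]
pin_centre 0.53 [357.8, 287.6] [ 522.6 -272.3   72.3]
yoke_hole 0.7 [366.4, 214.2] [609.7 -50.3  76.4]
yoke_hole 0.49 [325.8, 289.5] [ 446.2 -271.1   85.8]
{'time': 0.8, 'joints': array([ 0.9,  0.2,  1.6, -0. ,  1.4, -0.2]), 'dq': array([-0.,  0., -0., -0., -0., -0.]), 'tau': array([ -0. , -43.4, -34.2,   0.1,   0. ,  -0. ]), 'ee_pos': array([231.8, 526.3, 238.7]), 'tool_rot': array([0.8, 0.5, 0. , 0. ]), 'ft_force': array([1. , 0.4, 0. ]), 'torque': array([ 0.1,  0. , -0. ]), 'gripper_width': 88.03501998483482}
```

```bash
python3 - <<'E'
import cv2
t=cv2.imread('pics/top.png');s=cv2.imread('pics/side.png')
a=cv2.resize(t[130:280,260:460],(800,600),interpolation=cv2.INTER_CUBIC)
b=cv2.resize(s[150:360,240:520],(800,600),interpolation=cv2.INTER_CUBIC)
cv2.imwrite('pics/tc.png',a);cv2.imwrite('pics/sc.png',b)
E
```

```text
(no output)
```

View pics/tc.png

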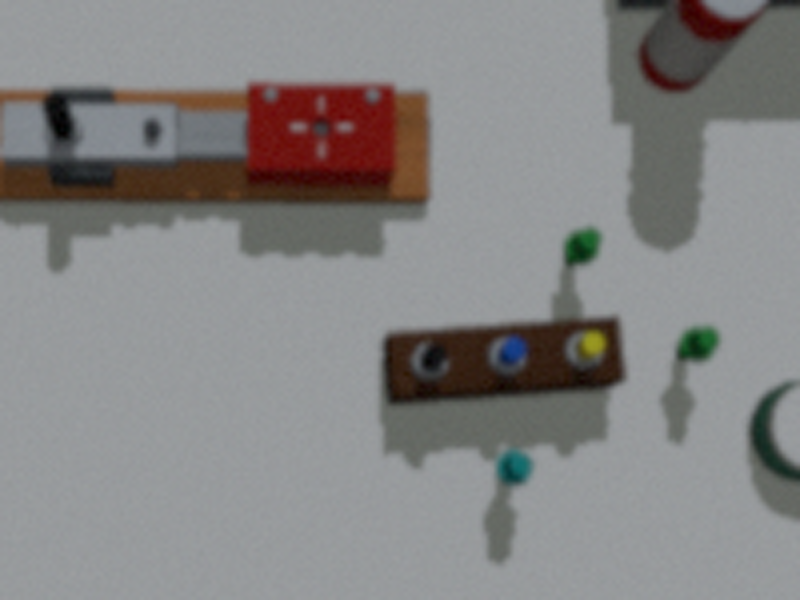

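View pics/sc.png

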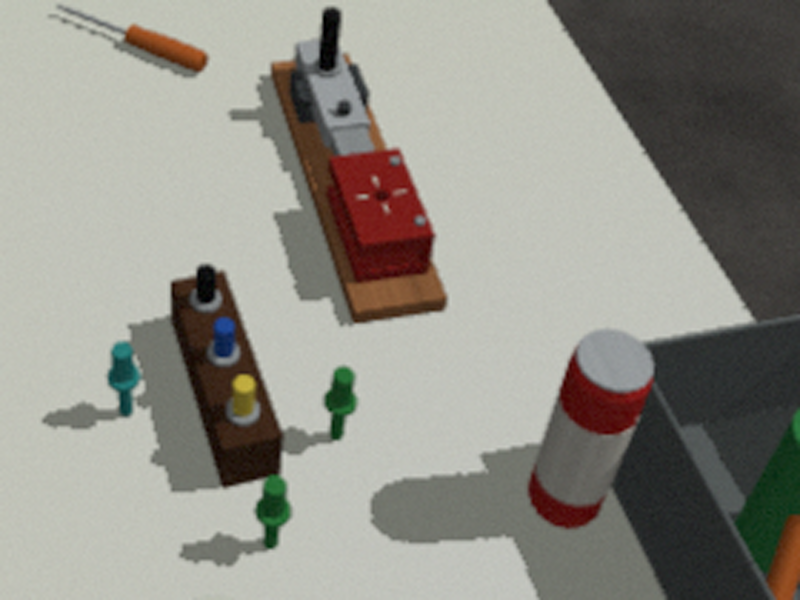

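The yellow-headed pin shows at top pixel (408,216), in the rack's -y hole. It could be confused with the green pins (405,191) and (434,216), turquoise (389,247), blue (388,218) and black (368,219). The yoke hole is at about (340,162) and the handle top at about (274,155).

```bash
python3 - <<'E'
from h import *
from scipy.optimize import least_squares
np.set_printoptions(precision=1,suppress=True)
t=cv2.imread('pics/top.png');s=cv2.imread('pics/side.png')
def cen(m,off):
    n,l,st,c=cv2.connectedComponentsWithStats(m.astype('uint8'));i=1+st[1:,4].argmax();return c[i]+off,st[i]
P={}
for nm,img in(('top',t),('side',s)):
    h=cv2.cvtColor(img,cv2.COLOR_BGR2HSV)
    yel=(h[...,0]>24)&(h[...,0]<34)&(h[...,1]>150)&(h[...,2]>90)
    c,st=cen(yel,0);print(nm,'yellow',c,st, w(nm,*c,85))
    red=((h[...,0]<6)|(h[...,0]>174))&(h[...,1]>150)&(h[...,2]>60)
    red[:, 440:]=0
    c,st=cen(red,0);print('red',c,st)
    P[nm]=cen(yel,0)[0]
    # wood orientation
# yoke top corners via crop estimates (top view)
for a in((249,86),(394,86),(394,176),(249,176),(321,128)): print('top yoke',w('top',260+a[0]/4,130+a[1]/4,74))
k=280/800
for a in((381,195),(330,158),(400,150),(431,232),(358,247)): print('side yoke',w('side',240+a[0]*k,150+a[1]*.35,74))
for a in((331,12),(327,66)): print('side handle',a,w('side',240+a[0]*k,150+a[1]*.35,135),w('side',240+a[0]*k,150+a[1]*.35,62))
for a in((54,97),(65,135)): print('top handle',a,w('top',260+a[0]/4,130+a[1]/4,135),w('top',260+a[0]/4,130+a[1]/4,62))
for a in((592,340),(512,347),(434,354)): print('heads top',w('top',260+a[0]/4,130+a[1]/4,98))
for a in((245,383),(225,325),(206,270)): print('heads side',w('side',240+a[0]*k,150+a[1]*.35,97))
for nm in P:
    f=least_squares(lambda x:np.r_[px('top',x)-P['top'],px('side',x)-P['side']],[440,-265,85]);
print(f.x,f.fun)
for a in((428,93),(428,200),(0,93),(0,200)):print('cradle',w('top',260+a[0]/4,130+a[1]/4,20))
E
```

```text
top yellow [408.  215.4] [405 213   7   6  29] [ 449. -269.   85.]
red [340.2 163.9] [322 152  37  25 765]
side yellow [324.8 287.5] [322 281   7  14  80] [ 445.3 -264.8   85. ]
red [372.  225.7] [ 355  203   36   46 1153]
top yoke [658.1 -12.9  74. ]
top yoke [ 656.2 -126.8   74. ]
top yoke [ 583.6 -124.2   74. ]
top yoke [585.5 -11.4  74. ]
top yoke [623.1 -68.5  74. ]
side yoke [624.6 -66.4  74. ]
side yoke [590.9  -8.8  74. ]
side yoke [661.1 -11.7  74. ]
side yoke [ 655.5 -120.7   74. ]
side yoke [ 584.6 -124.8   74. ]
side handle (331, 12) [628.6 137.5 135. ] [659.3 227.4  62. ]
side handle (327, 66) [601.6  55.9 135. ] [629.8 138.3  62. ]
top handle (54, 97) [634.1 134.5 135. ] [655.3 141.   62. ]
top handle (65, 135) [604.5 126.4 135. ] [624.1 132.4  62. ]
heads top [ 448.3 -266.6   98. ]
heads top [ 444.1 -206.    98. ]
heads top [ 439.9 -147.1   98. ]
heads side [ 447.3 -264.3   97. ]
heads side [ 444.1 -204.4   97. ]
heads side [ 440.7 -142.9   97. ]
[ 445.8 -267.9   89.7] [-0.   0.8  0.6 -0.1]
cradle [ 665.6 -159.8   20. ]
cradle [ 576.3 -156.4   20. ]
cradle [671.6 188.6  20. ]
cradle [582.4 188.3  20. ]
```

Request:
arm_command:
  plan:
    - [[0.01,-0.038,0],[0,0,-6.6]]
    - [[0.01,-0.038,0],[0,0,-6.6]]
    - [[0.01,-0.038,0],[0,0,-6.6]]
    - [[0.01,-0.038,0],[0,0,-6.6]]
    - [[0.01,-0.038,0],[0,0,-6.6]]
    - [[0.01,-0.038,0],[0,0,-6.6]]
    - [[0.01,-0.038,0],[0,0,-6.6]]
    - [[0.01,-0.038,0],[0,0,-6.6]]
    - [[0.01,-0.038,0],[0,0,-6.6]]
    - [[0.01,-0.038,0],[0,0,-6.6]]
  jaw: 0
  newtons: 20

```text
time: 1.63
ee_pos: [329.8, 137.3, 237.9]
tool_rot: [1.0, -0.017, 0.003, -0.001]
ft_force: [1.5, 1.2, 0.8]
gripper_width: 44.2
```

Request:
arm_command:
  plan:
    - [[0.01,-0.038,0],[0,0,0]]
    - [[0.01,-0.038,0],[0,0,0]]
    - [[0.01,-0.038,0],[0,0,0]]
    - [[0.01,-0.038,0],[0,0,0]]
    - [[0.01,-0.038,0],[0,0,0]]
    - [[0.01,-0.038,0],[0,0,0]]
    - [[0.01,-0.038,0],[0,0,0]]
    - [[0.01,-0.038,0],[0,0,0]]
    - [[0.01,-0.038,0],[0,0,0]]
    - [[0,0,0],[0,0,0]]

```text
time: 2.47
ee_pos: [421.1, -230.4, 241.8]
tool_rot: [1.0, -0.024, 0.01, 0.003]
ft_force: [-0.4, -0.1, 0.1]
gripper_width: 44.1
```

Request:
arm_command:
  plan:
    - [[0.013,-0.018,0],[0.35,1.15,2.7]]
    - [[0.013,-0.018,0],[0,0,0]]
    - [[0,0,-0.035],[0,0,0]]
    - [[0,0,-0.035],[0,0,0]]
    - [[0,0,-0.02],[0,0,0]]
    - [[0,0,0],[0,0,0]]

```text
time: 2.97
ee_pos: [448.4, -271.5, 150.4]
tool_rot: [1.0, -0.003, 0.001, 0.001]
ft_force: [-0.2, -0.1, 0.3]
gripper_width: 44.2
```

```bash
python3 - <<'E'
from h import *
s=robot.sense();print(s['ee_pos'],s['tool_rot'])
t,d=cap('top');s_,d=cap('side')
o=np.array(s['ee_pos'])
a=t[170:270,320:480,::-1].copy();b=s_[210:330,250:410,::-1].copy()
a=cv2.resize(a,(640,400),interpolation=cv2.INTER_CUBIC);b=cv2.resize(b,(640,480),interpolation=cv2.INTER_CUBIC)[:,:]
q=(px('side',o)-[250,210])*4;cv2.circle(b,tuple(int(i) for i in q),3,(255,0,255),1)
cv2.imwrite('pics/c1.png',cv2.resize(b,(800,600)))
h=cv2.cvtColor(s_,cv2.COLOR_RGB2HSV);m=(h[...,0]>24)&(h[...,0]<34)&(h[...,1]>150)&(h[...,2]>90);print(np.argwhere(m).mean(0))
E
```

```text
[ 448.37247894 -271.45226579  150.43561358] [ 0.99999432 -0.00290624  0.00129431  0.00111054]
[287.77922078 324.81818182]
```

View pics/c1.png

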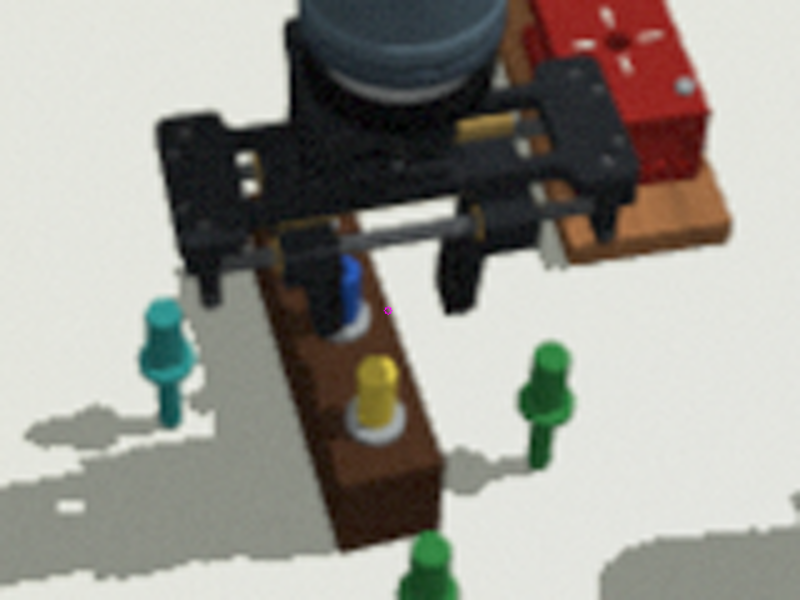

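The open fingers sit above the yellow pin (crop 377,395, between the blue pin and the +x green one), and the projected TCP mark lies midway between the fingertips. I'll go down and grip.

Request:
arm_command:
  plan:
    - [[-0.001,0.0045,-0.03],[0,0,0]]
    - [[0,0,-0.025],[0,0,0]]
    - [[0,0,-0.02],[0,0,0]]
    - [[0,0,-0.004],[0,0,0]]
    - [[0,0,0],[0,0,0]]

```text
time: 3.48
ee_pos: [455.5, -272.5, 85.0]
tool_rot: [1.0, -0.002, 0.01, 0.01]
ft_force: [-0.1, 0.5, -0.4]
gripper_width: 44.0
```

Request:
arm_command:
  plan:
    - [[-0.008,0.0055,0],[1.1,1.1,0]]
    - [[0,0,0],[0,0,0]]
    - [[0,0,0],[0,0,0]]

```text
time: 3.73
ee_pos: [450.4, -269.0, 91.0]
tool_rot: [1.0, -0.001, 0.004, 0.003]
ft_force: [0.2, 0.2, 0.5]
gripper_width: 44.2
```

Request:
arm_command:
  plan:
    - [[-0.002,0.003,-0.008],[0.4,0.4,0]]
    - [[-0.002,0.001,-0.008],[0,0,0]]
    - [[0,0,-0.006],[0,0,0]]
    - [[0,0,0],[0,0,0]]
    - [[0,0,0],[0,0,0]]

```text
time: 4.15
ee_pos: [448.7, -266.9, 70.9]
tool_rot: [1.0, -0.001, 0.003, 0.002]
ft_force: [-0.5, -0.2, -0.3]
gripper_width: 44.1
```

Request:
arm_command:
  plan:
    - [[-0.001,0,-0.001],[0.25,0.35,0]]
    - [[0,0,0],[0,0,0]]
    - [[0,0,0],[0,0,0]]
    - [[0,0,0],[0,0,0]]
    - [[0,0,0],[0,0,0]]
    - [[0,0,0],[0,0,0]]
    - [[0,0,0],[0,0,0]]
  jaw: -1
  newtons: 20

```text
time: 4.73
ee_pos: [447.2, -266.7, 69.2]
tool_rot: [1.0, -0.001, -0.001, -0.001]
ft_force: [0.4, -0.8, -0.9]
gripper_width: 17.6
```

Request:
arm_command:
  plan:
    - [[0,0,0.015],[0,0,0]]
    - [[0,0,0.03],[0,0,0]]
    - [[0,0,0.03],[0,0,0]]
    - [[0,0,0.03],[0,0,0]]
    - [[0,0,0.015],[0,0,0]]
    - [[0,0,0],[0,0,0]]

```text
time: 5.23
ee_pos: [444.4, -264.1, 191.2]
tool_rot: [1.0, -0.002, -0.004, -0.003]
ft_force: [-0.3, -0.0, -0.9]
gripper_width: 17.4
```

Request:
arm_command:
  plan:
    - [[0.02,0.023,0],[0,0,0]]
    - [[0.025,0.028,0],[0,0,0]]
    - [[0.025,0.028,0],[0,0,0]]
    - [[0.025,0.028,0],[0,0,0]]
    - [[0.025,0.028,0],[0,0,0]]
    - [[0.025,0.028,0],[0,0,0]]
    - [[0.01,0.012,0],[0,0,0]]
    - [[0,0,0],[0,0,0]]
    - [[0,0,0],[0,0,0]]

```text
time: 5.98
ee_pos: [601.6, -80.6, 181.8]
tool_rot: [1.0, -0.004, -0.007, -0.003]
ft_force: [0.1, -0.3, -1.9]
gripper_width: 17.6
```

Request:
arm_command:
  plan:
    - [[0.012,0.007,0],[-0.3,-0.7,0.4]]
    - [[0.01,0.006,-0.01],[0,0,0]]
    - [[0,0,0],[0,0,0]]
    - [[0,0,0],[0,0,0]]

```text
time: 6.32
ee_pos: [622.8, -69.4, 168.8]
tool_rot: [1.0, -0.002, -0.001, -0.001]
ft_force: [-0.3, 0.4, -1.4]
gripper_width: 17.6
```

```bash
python3 - <<'E'
from h import *
s=robot.sense();o=np.array(s['ee_pos']);print(o,s['tool_rot'])
p,d=cap('side','s2');t,_=cap('top','t2')
tip=o-[0,0,62.2];q=px('side',tip);f=px('side',tip+[0,0,51]);hl=px('side',[623.5,-67.5,74])
print('tip',q,'flange',f,'hole pred',hl)
b=cv2.resize(p[150:250,310:430,::-1],(720,600),interpolation=cv2.INTER_CUBIC)
for c,col in((q,(255,0,255)),(f,(0,255,0)),(hl,(255,255,0))):cv2.circle(b,tuple(int(i) for i in (c-[310,150])*6),3,col,1)
cv2.imwrite('pics/c2.png',b)
E
```

```text
[622.82150379 -69.4385291  168.76233213] [ 9.99997324e-01 -1.81313267e-03 -1.29039615e-03 -6.31890885e-04]
tip [374.2694257  210.56060575] flange [376.2678689  196.44732304] hole pred [373.08158492 218.5867155 ]
```

View pics/c2.png

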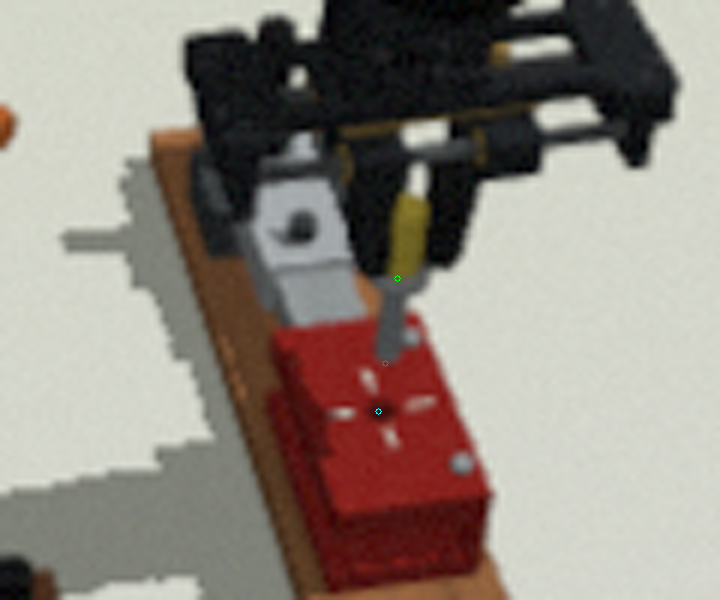

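The pin hangs upright, its foot at crop (389,360); the tick cross marks the hole at about (380,408). I'll measure both at sub-pixel level.

```bash
python3 - <<'E'
from h import *
np.set_printoptions(precision=2,suppress=True)
for c,box,f in(('top',(322,151,360,178),'top'),('side',(355,200,394,240),'side')):
    im=cv2.imread(f'pics/{f}.png').astype(float);x0,y0,x1,y1=box
    sat=im[...,1]  # green channel: white ticks bright against red
    g=sat[y0:y1,x0:x1];v=px(c,[623.5,-67.5,74]);
    Y,X=np.mgrid[y0:y1,x0:x1]
    # homography patch: resample yoke-top plane at 0.5 mm
    r=np.arange(-30,30.1,.5);gx,gy=np.meshgrid(r,r)
    P=np.array([px(c,[623.5+a,-67.5+b,74]) for a,b in zip(gx.ravel(),gy.ravel())]).astype('float32')
    mp=cv2.remap(sat.astype('float32'),P[:,0].reshape(gx.shape),P[:,1].reshape(gx.shape),cv2.INTER_CUBIC)
    # best symmetric centre under 180 rotation
    from scipy.ndimage import map_coordinates
    best=[]
    rr=np.arange(-19,19.1,.5);ax,ay=np.meshgrid(rr,rr);msk=np.hypot(ax,ay)<19
    for dx in np.arange(-7,7.1,.5):
        for dy in np.arange(-7,7.1,.5):
            s=map_coordinates(mp,[(dy+ay+30)*2,(dx+ax+30)*2],order=1)
            A=s[msk];B=s[::-1,::-1][msk];best.append((np.corrcoef(A,B)[0,1]+np.corrcoef(A,np.rot90(s)[msk])[0,1],dx,dy))
    best.sort();print(c,[(round(a,3),623.5+b,-67.5+d) for a,b,d in best[-3:]])
# pin tip/ shank in side and top view now: yellow grip centroid vs predicted
o=np.array(robot.sense()['ee_pos'])
for c in('side','top'):
    im=cv2.imread(f'pics/{c[0]}2.png');h=cv2.cvtColor(im,cv2.COLOR_BGR2HSV)
    m=(h[...,0]>22)&(h[...,0]<36)&(h[...,1]>140)&(h[...,2]>60);m[:200-30]=m[:170]
    a=np.argwhere(m)[:,::-1];q=px(c,o+[0,0,-62.2+73.5]);a=a[np.hypot(*(a-q).T)<12];print(c,len(a),a.mean(0) if len(a) else 0,'pred',q)
E
```

```text
Traceback (most recent call last):
  File "h.py", line 16, in px
    k=robot.calibration(c);M=np.array(k['mtx']);T=np.array(k['pose'])
ValueError: time passes only in moves, steps and waits
```

```bash
cat >> h.py <<'E'
_K={c:robot.calibration(c) for c in('top','side')}
def px(c,P):
    M=np.array(_K[c]['mtx']);T=np.array(_K[c]['pose'])
    q=M@(T[:3,:3].T@(np.array(P)-T[:3,3]));return q[:2]/q[2]
E
cat > m.py <<'E'
from h import *
from scipy.ndimage import map_coordinates
np.set_printoptions(precision=2,suppress=True)
for c in('top','side'):
    sat=cv2.imread(f'pics/{c}.png')[...,1].astype('float32')
    r=np.arange(-30,30.1,.5);gx,gy=np.meshgrid(r,r)
    P=np.array([px(c,[623.5+a,-67.5+b,74]) for a,b in zip(gx.ravel(),gy.ravel())]).astype('float32')
    mp=cv2.remap(sat,P[:,0].reshape(gx.shape),P[:,1].reshape(gx.shape),cv2.INTER_CUBIC)
    best=[]
    rr=np.arange(-19,19.1,.5);ax,ay=np.meshgrid(rr,rr);msk=np.hypot(ax,ay)<19
    for dx in np.arange(-7,7.1,.5):
        for dy in np.arange(-7,7.1,.5):
            s=map_coordinates(mp,[(dy+ay+30)*2,(dx+ax+30)*2],order=1)
            A=s[msk];best.append((np.corrcoef(A,s[::-1,::-1][msk])[0,1]+np.corrcoef(A,np.rot90(s)[msk])[0,1],dx,dy))
    best.sort();print(c,[(round(a,3),623.5+b,-67.5+d) for a,b,d in best[-3:]])
o=np.array(robot.sense()['ee_pos'])
for c in('side','top'):
    h=cv2.cvtColor(cv2.imread(f'pics/{c[0]}2.png'),cv2.COLOR_BGR2HSV)
    m=(h[...,0]>22)&(h[...,0]<36)&(h[...,1]>140)&(h[...,2]>60)
    a=np.argwhere(m)[:,::-1];q=px(c,o+[0,0,11.3]);a=a[np.hypot(*(a-q).T)<12];print(c,len(a),a.mean(0) if len(a) else 0,'pred',q)
E
python3 m.py
```

```text
top [(np.float64(1.703), np.float64(625.0), np.float64(-67.0)), (np.float64(1.724), np.float64(625.5), np.float64(-67.5)), (np.float64(1.728), np.float64(625.0), np.float64(-67.5))]
side [(np.float64(1.776), np.float64(623.5), np.float64(-64.0)), (np.float64(1.785), np.float64(624.0), np.float64(-63.5)), (np.float64(1.811), np.float64(624.0), np.float64(-64.0))]
side 71 [377.46 188.83] pred [377.03 189.98]
top 0 0 pred [342.53 152.63]
```

Request:
arm_command:
  plan:
    - [[0.0014,0.002,-0.01],[0,0.15,0.2]]
    - [[0,0,-0.01],[0,0,0]]
    - [[0,0,-0.006],[0,0,0]]
    - [[0,0,0],[0,0,0]]
    - [[0,0,0],[0,0,0]]

```text
time: 6.83
ee_pos: [623.0, -69.5, 140.9]
tool_rot: [1.0, -0.002, -0.003, -0.0]
ft_force: [0.1, -0.3, -1.7]
gripper_width: 17.5
```

Request:
arm_command:
  plan:
    - [[0.0012,0.0022,0],[0,-0.3,0.2]]
    - [[0,0,0],[0,0,0]]
    - [[0,0,0],[0,0,0]]

```text
time: 7.08
ee_pos: [624.1, -67.2, 140.7]
tool_rot: [1.0, 0.0, 0.0, -0.0]
ft_force: [-0.1, -0.4, -1.3]
gripper_width: 17.6
```

Request:
arm_command:
  plan:
    - [[0.0,0.0,-0.002],[0,0,0]]
    - [[0,0,-0.002],[0,0,0]]
    - [[0,0,-0.002],[0,0,0]]
    - [[0,0,0],[0,0,0]]

```text
time: 7.42
ee_pos: [624.8, -67.2, 135.3]
tool_rot: [1.0, 0.0, 0.001, -0.0]
ft_force: [-0.5, 1.1, -0.9]
gripper_width: 17.1
```

Request:
arm_command:
  plan:
    - [[0,0.0,-0.002],[0,0,0]]
    - [[0,0,-0.002],[0,0,0]]
    - [[0,0,0],[0,0,0]]

```text
time: 7.67
ee_pos: [624.7, -67.3, 131.0]
tool_rot: [1.0, 0.0, 0.001, -0.0]
ft_force: [-0.4, 0.1, -0.5]
gripper_width: 17.5
```

Request:
arm_command:
  plan:
    - [[-0.0003,0.0,-0.002],[0,-0.1,0]]
    - [[0,0,-0.002],[0,0,0]]
    - [[0,0,-0.002],[0,0,0]]
    - [[0,0,-0.002],[0,0,0]]
    - [[0,0,-0.002],[0,0,0]]
    - [[0,0,0],[0,0,0]]

```text
time: 8.17
ee_pos: [624.1, -67.3, 119.6]
tool_rot: [1.0, 0.0, 0.002, -0.0]
ft_force: [0.3, 0.4, -2.0]
gripper_width: 17.3
```

Smooth entry, with the tip at about 57 mm. I'll go down to the steel.

Request:
arm_command:
  plan:
    - [[0,0.0,-0.001],[0,-0.1,0]]
    - [[0,0,-0.001],[0,0,0]]
    - [[0,0,0],[0,0,0]]

```text
time: 8.42
ee_pos: [624.2, -67.3, 117.2]
tool_rot: [1.0, 0.0, 0.003, -0.0]
ft_force: [-0.3, 0.3, -1.2]
gripper_width: 17.2
```

Request:
arm_command:
  plan:
    - [[0,0,0],[0,0,0]]
    - [[0,0,0],[0,0,0]]
    - [[0,0,0],[0,0,0]]
    - [[0,0,0.03],[0,0,0]]
    - [[0,0,0.035],[0,0,0]]
    - [[0,0,0.035],[0,0,0]]
    - [[0,0,0],[0,0,0]]
    - [[0,0,0],[0,0,0]]
  jaw: 0

```text
time: 9.08
ee_pos: [623.2, -66.9, 221.0]
tool_rot: [1.0, 0.0, 0.002, -0.0]
ft_force: [-0.1, -0.6, -0.6]
gripper_width: 43.9
```

```bash
python3 - <<'E'
from h import *
s=robot.sense();o=np.array(s['ee_pos']);print(o,s['tool_rot'],s['ft_force'])
p,d=cap('side','s3')
cv2.imwrite('pics/c3.png',cv2.resize(p[150:250,310:430,::-1],(720,600),interpolation=cv2.INTER_CUBIC))
E
```

```text
[623.15535015 -66.8875044  221.03650954] [ 9.99997651e-01  3.87356814e-04  2.07640314e-03 -4.85655037e-04] [-0.0936024  -0.62735535 -0.63270121]
```

View pics/c3.png

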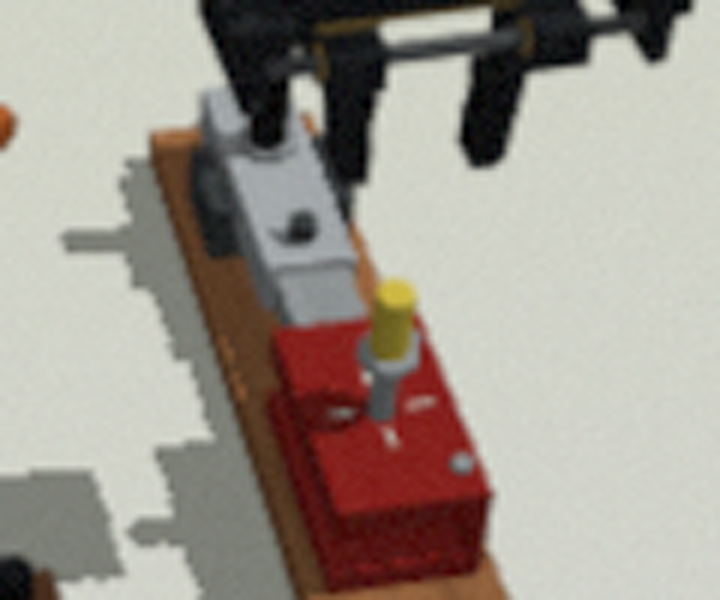

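The pin stands in the yoke hole (flange at crop 388,350). Next I'll go behind the handle with the fingers closed.

Request:
arm_command:
  plan:
    - [[0.001,0.025,0],[0,0,0]]
    - [[0.001,0.035,0],[0,0,0]]
    - [[0.001,0.035,0],[0,0,0]]
    - [[0.001,0.035,0],[0,0,0]]
    - [[0.001,0.035,0],[0,0,0]]
    - [[0,0.035,0],[0,0,0]]
    - [[0,0.035,0],[0,0,0]]
    - [[0,0.015,0],[0,0,0]]
    - [[0,0,0],[0,0,0]]
    - [[0,0,0],[0,0,0]]
  jaw: -1

```text
time: 9.97
ee_pos: [623.8, 191.4, 211.3]
tool_rot: [1.0, -0.002, -0.002, 0.001]
ft_force: [0.2, -0.1, -0.6]
gripper_width: 0.3
```

Request:
arm_command:
  plan:
    - [[0.002,-0.004,-0.03],[0,0,0]]
    - [[0.002,-0.004,-0.03],[0,0,0]]
    - [[0,0,-0.03],[0,0,0]]
    - [[0,0,-0.015],[0,0,0]]
    - [[0,0,0],[0,0,0]]
    - [[0,0,0],[0,0,0]]

```text
time: 10.47
ee_pos: [628.1, 174.6, 101.3]
tool_rot: [1.0, -0.005, -0.002, 0.002]
ft_force: [-0.5, -0.2, 1.0]
gripper_width: 0.4
```

Now I approach to contact (expected near y = 153).

Request:
arm_command:
  plan:
    - [[0,-0.006,0],[0.2,-0.2,0.5]]
    - [[0,-0.005,0],[0,0,0]]
    - [[0,-0.003,0],[0,0,0]]
    - [[0,-0.002,0],[0,0,0]]
    - [[0,-0.002,0],[0,0,0]]
    - [[0,-0.002,0],[0,0,0]]

```text
time: 10.97
ee_pos: [630.7, 150.9, 106.5]
tool_rot: [1.0, -0.001, 0.003, -0.001]
ft_force: [-0.8, 2.6, -2.0]
gripper_width: 0.4
```

Request:
arm_command:
  plan:
    - [[-0.0005,-0.001,-0.001],[0,-0.2,0]]
    - [[-0.0005,-0.001,-0.001],[0,0,0]]
    - [[-0.0005,-0.001,-0.001],[0,0,0]]
    - [[0,-0.001,0],[0,0,0]]
    - [[0,-0.001,0],[0,0,0]]
    - [[0,-0.001,0],[0,0,0]]
    - [[0,-0.001,0],[0,0,0]]
    - [[0,-0.001,0],[0,0,0]]
    - [[0,-0.001,0],[0,0,0]]
    - [[0,-0.001,0],[0,0,0]]

```text
time: 11.8
ee_pos: [630.6, 141.7, 105.8]
tool_rot: [1.0, -0.0, 0.007, -0.002]
ft_force: [0.1, 2.2, 1.4]
gripper_width: 0.3
```

Request:
arm_command:
  plan:
    - [[-0.0005,-0.001,0],[0,0.4,0]]
    - [[0,-0.001,0],[0,0.4,0]]
    - [[0,-0.001,0],[0,0,0]]
    - [[0,-0.001,0],[0,0,0]]
    - [[0,-0.001,0],[0,0,0]]

```text
time: 12.22
ee_pos: [630.0, 136.0, 105.7]
tool_rot: [1.0, -0.001, -0.001, -0.002]
ft_force: [-1.2, 1.9, 1.3]
gripper_width: 0.3
```

Request:
arm_command:
  plan:
    - [[0,-0.001,0],[0,0,0]]
    - [[0,-0.001,0],[0,0,0]]
    - [[0,-0.001,0],[0,0,0]]
    - [[0,-0.001,0],[0,0,0]]

```text
time: 12.55
ee_pos: [629.9, 131.2, 105.7]
tool_rot: [1.0, -0.001, -0.001, -0.002]
ft_force: [-0.4, 1.4, 1.5]
gripper_width: 0.6
```

Request:
arm_command:
  plan:
    - [[0,-0.001,0],[0,0,0]]
    - [[0,-0.001,0],[0,0,0]]
    - [[0,-0.001,0],[0,0,0]]
    - [[0,-0.001,0],[0,0,0]]

```text
time: 12.88
ee_pos: [629.8, 126.8, 105.7]
tool_rot: [1.0, -0.001, -0.001, -0.002]
ft_force: [-1.2, 5.1, 0.4]
gripper_width: 0.2
```

```bash
cat > y.py <<'E'
from h import *
s=robot.sense();print(s['ee_pos'],s['ft_force'])
p,d=cap('side')
h=cv2.cvtColor(p,cv2.COLOR_RGB2HSV);m=(h[...,0]>22)&(h[...,0]<36)&(h[...,1]>140)&(h[...,2]>60)
a=np.argwhere(m)[:,::-1];a=a[(a[:,0]>350)&(a[:,0]<400)&(a[:,1]<240)];print(len(a),a.mean(0))
for tip in(55,23): print('pred',tip,px('side',[624,-67.3,tip+73.5]))
E
python3 y.py
```

```text
[629.78587534 126.81916317 105.70064929] [-1.17395584  5.12649002  0.42522852]
63 [373.74603175 211.68253968]
pred 55 [375.29870732 203.97026714]
pred 23 [374.07227516 212.61872565]
```

The pin has dropped: the grip is at row 211.7, and 212.6 less the known 1 px bias is predicted for fully home. I'll back off, raise and inspect.

Request:
arm_command:
  plan:
    - [[0,0.003,0],[0,0,0]]
    - [[0,0.01,0],[0,0,0]]
    - [[0,0.02,0.005],[0,0,0]]
    - [[0,0.015,0.03],[0,0,0]]
    - [[0,0,0.04],[0,0,0]]
    - [[0,0,0.04],[0,0,0]]
    - [[0,0,0.02],[0,0,0]]
    - [[0,0,0],[0,0,0]]

```text
time: 13.6
ee_pos: [625.6, 178.1, 241.1]
tool_rot: [1.0, -0.001, -0.006, 0.001]
ft_force: [0.6, -0.2, 0.3]
gripper_width: 0.5
```

```bash
python3 y.py; python3 - <<'E'
from h import *
p,d=cap('side','s4');t,_=cap('top','t4')
A=cv2.resize(p[170:250,330:410,::-1],(400,400),interpolation=cv2.INTER_CUBIC)
B=cv2.resize(t[130:190,310:370,::-1],(400,400),interpolation=cv2.INTER_CUBIC)
cv2.imwrite('pics/c4.png',np.hstack([A,B]))
E
```

```text
[625.62236262 178.09070258 241.14832903] [ 0.62583189 -0.17785679  0.31260988]
66 [373.43939394 209.83333333]
pred 55 [375.29870732 203.97026714]
pred 23 [374.07227516 212.61872565]
```

View pics/c4.png

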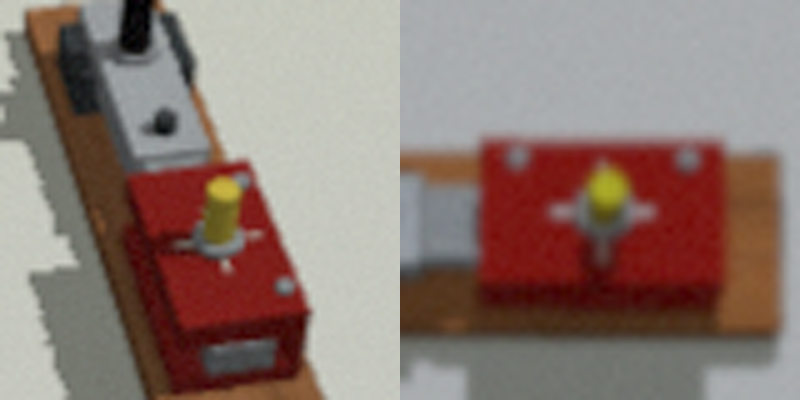

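The pin is down with its flange close on the yoke. I'll check the height with the depth data and against the standing picture.

```bash
python3 - <<'E'
from h import *
np.set_printoptions(precision=1,suppress=True)
def yel(p):
    h=cv2.cvtColor(p,cv2.COLOR_RGB2HSV);m=(h[...,0]>22)&(h[...,0]<36)&(h[...,1]>140)&(h[...,2]>50)
    a=np.argwhere(m)[:,::-1];return a[(a[:,0]>350)&(a[:,0]<400)&(a[:,1]<240)]
for f in('s3','s4'):
    a=yel(cv2.imread(f'pics/{f}.png')[...,::-1].copy());print(f,len(a),a.mean(0),a.min(0),a.max(0))
for c in('side','top'):
    D=np.median([cap(c)[1] for _ in range(5)],0)
    k=robot.calibration(c);M=np.array(k['mtx']);T=np.array(k['pose'])
    u0,v0=px(c,[624,-67,74]);V,U=np.mgrid[int(v0)-22:int(v0)+18,int(u0)-20:int(u0)+20]
    d=D[V,U];R=np.stack([(U-M[0,2])/M[0,0]*d,(V-M[1,2])/M[1,1]*d,d],-1)@T[:3,:3].T+T[:3,3]
    r=np.hypot(R[...,0]-624,R[...,1]+67);ok=(d>0)
    y=R[ok&(r<45)&(r>22)&(R[...,2]>60)];print(c,'yoke z',np.median(y[:,2]))
    q=R[ok&(r<13)];print('pin region z',np.sort(q[:,2]))
E
```

```text
s3 71 [374.6 200.8] [365  91] [378 209]
s4 67 [373.6 207.9] [366  81] [377 218]
side yoke z 75.39713201137124
pin region z [ 74.4  74.7  74.9  75.1  75.6  75.8  75.8  75.8  76.1  77.9  78.1  78.6
  79.   79.2  79.2  79.3  79.5  79.6  79.9  80.1  80.1  80.2  80.3  80.4
  80.5  80.5  80.6  80.8  80.9  80.9  80.9  81.   81.   81.1  81.1  81.2
  81.4  81.5  81.5  81.6  82.   82.4  82.4  83.6  83.7  84.   85.   85.
  86.1  86.9  87.3  87.7  88.   88.4  88.6  88.8  89.4  91.6  91.9  92.8
  92.9  93.3  93.5  94.3  94.7  95.3  95.7  96.5  96.5  97.4  97.5  97.8
  98.3  98.5  98.8  99.8 100.1 100.2 101.  101.7 102.7 103.8 104.6 104.9
 105.2 105.5 106.3 106.6 106.7 107.8 108.6 108.8 108.9 109.9 111.5 112.2
 112.8 112.9 113.3 113.4 113.4 113.6 113.7 114.1 114.5 114.5 114.5 114.7
 114.9 115.2 115.3 115.3 115.5 115.5 115.5 115.7 116.  116.  116.2 116.2
 116.3 116.3 116.3 116.4 116.4 117.  117.4]
top yoke z 74.47782998951095
pin region z [ 71.7  72.9  73.6  74.8  75.   75.2  75.3  75.6  75.9  76.   76.   76.6
  78.1  78.7  78.9  78.9  79.   79.1  79.2  79.5  80.   80.   80.3  80.3
  80.4  80.8  81.2  81.8  82.2  84.1  87.5  87.6  91.3  91.9  93.3  93.6
  94.8  99.4 102.9 104.6 105.3 105.9 106.1 107.9 109.1 111.9 112.2 112.5
 112.6 113.4 113.4 113.7 113.8 114.  114.1 114.2 114.2 114.6 114.6 114.8
 114.8 114.9 115.1 115.1 115.2 115.4 116.4 116.4 116.4 116.5]
```

Flange top sits about 5 mm above the yoke face, which is its own thickness, and the head top is at about 114–115 mm (114 expected). So the pin is fully home, and the arm is clear.

```bash
python3 -c "
from bench import robot
print(robot.job_done())"
```

```text
the job is handed in; nothing more can be done
None
```

The cart is coupled and I handed the job in at about 14 s. I took the yellow pin from the rack's -y hole and stood it in the yoke hole, where it slid in without any notable force. I then pushed the handle about 25 mm with the closed fingers, about 2 N while sliding. The push force rose to 5 N when the pin dropped and locked the drawbar. I stopped there, backed off and raised the arm clear.

**Last checks:**
- **Seating:** depth from both cameras puts the flange top about 5 mm above the yoke face, which is its own thickness. The head top is at about 115 mm, against 114 mm expected.
- **Drop:** the lower edge of the yellow grip fell 9 px between the standing and final pictures, which matches the 32 mm drop.
- **Position and tilt:** the pin looks upright and centred in both views, but I did not measure its tilt or offset as numbers.
- **Other objects:** no contact with the other pins or the bystanders showed in the forces, but I took no last picture to check their positions.

One colour-centroid reading disagreed by 2 px. Later colour masks had stray pixels above the pin, probably the handle area, so I relied on the depth data instead.

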